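# Arm the counterbalanced vial rocker and send a vial through it

## Task

Send the lying sample vial through the vial rocker. First hang the flat metal counterweight by its eye on the peg at the tail of the rocker and let go, so that the tray swings up into its loading position; then lay the vial across the tray so that its weight tips the tray and it rolls into the white catch trough, leaving the counterweight hanging and the tray swung back up. Leave the petri dish, timer, tape and marker where they are.

Things in the scene. Friction and masses are not known exactly. Their poses are not given: they have to be found in the camera images.
- rocker_stand: grey stand of the rocker, fixed; place and yaw vary. Base 110 x 330 x 8 mm, local y -60 to 270 mm; two cheeks (41 mm outside, 32 mm long, 129 mm tall) hold the hinge. Origin on the bench under the hinge; z up, x along the hinge line (120 mm up; -x is the robot's side), y towards the catch trough. Tail arm with peg points to -y, tray to +y, the trough lies beyond the tray.
- rocker (a joint): rocker angle, rad: 0 = loading position (tray up, floor sloping 0.08 back towards the hinge, tail level); 0.42 = tipped (floor sloping 0.34 down to the trough, peg 41 mm higher). Turns freely, lightly damped. Bare it rests at 0.42; with the counterweight hung it goes to 0; with the vial on too it tips, and returns to 0 once the vial has rolled off.
- peg (a point): middle of the 8 mm round steel peg, on its axis, 100 mm from the hinge line. Level and parallel to the hinge in all positions, it points to local -x (towards the robot): from the face of the 16 mm tall arm end, 24 mm to +x of this point, to its free end 27 mm to -x, which has a bead 11 mm in diameter, 5 mm long. Nothing stands above it. The frame turns with the rocker.
- tray (a point): on the top of the tray's floor, 95 mm from the hinge line, mid width; the frame turns with the rocker, x along the hinge, as the vial must lie. Floor: flat strip 40 mm wide (narrower than the vial is long, no side walls), 45 to 150 mm from the hinge; 20 mm high wall at the hinge end, open far end. At joint 0 this frame is level and the floor rises 0.08 rad along its +y.
- trough (a point): lowest line of the V-shaped floor of the white catch trough (part of the stand), its middle. Inside 100 mm along local x, 104 mm along local y; walls to 58 mm above the bench, the far one to 83 mm. Axes as the stand.
- weight: counterweight: flat aluminium plate, about 45 g, 6 mm thick (local x), standing upright. Origin at the middle of its lower edge, z up, y along its width. Body 44 mm wide, z 0 to 50 mm; neck with the eye 34 mm wide, z 50 to 82; narrow tab 24 mm wide, z 82 to 116, to hold it by from above across its width. Either face may point to the robot when it hangs.
- eye (a point): centre of the round eye through the plate, 66 mm above the plate's lower edge, 50 mm below the top of its tab; diameter 19 mm, axis along the plate's x. When hung, it lies about 5 mm below the peg's axis.
- weight_rest: grey plastic block 36 x 60 x 24 mm, fixed, with a slot 7.4 mm wide (local x) and 48 mm long (local y), floor 6 mm above the bench, in which the counterweight stands at the start with some play (it can lean 0.07 rad). Origin under its centre. It may stand left or right.
- vial: clear sample vial with a white cap lying on its side, 23 mm in diameter, 52 mm long, about 45 g. Origin at the middle of its bottom end, z along the vial towards the cap.
- vial_mid (a point): centre of the vial, on its axis, 26 mm from either end; z along the vial.
- cradle: low grey rest, fixed, 34 x 46 mm, with a 6 mm base and two steel rods 12 mm high along its x, on which the vial lies at the start along local x with its axis 20 mm above the bench and both ends sticking out 9 mm. Origin under its centre. It may stand left or right.
- petri: loose glass petri dish, 74 mm in diameter, 16 mm high; bystander. Origin under its centre.
- timer: loose pale lab timer, 54 x 66 x 22 mm; bystander. Origin under its centre.
- tape: loose roll of label tape lying flat, 76 mm in diameter, 15 mm high; bystander. Origin under its centre.
- marker: loose white and red marker pen lying, 16 x 135 x 17 mm, along its y; bystander. Origin under its middle.
Not all that is in view belongs to the job. There is more than one size of the weight; the one meant has the size given above.

How it is judged:
On the way, in this order (a step that is already met when the one before it is completed fails the run):
1. the counterweight hangs by its eye on the peg, let go, and the tray has swung up into its loading position (x of eye in the frame of peg between -0.022 and 0.026 m and distance between eye and peg below 0.028 m and angle between weight's own z axis and vertical below 0.35 rad and value of joint rocker below 0.06 rad and contact force between the fingers and weight below 0.05 N), for 0.3 s.
2. the vial lies on the tray, not gripped, and has tipped it, the counterweight still on the peg (value of joint rocker above 0.2 rad and distance between vial_mid and tray below 0.07 m and contact force between the fingers and vial below 1 N and distance between eye and peg below 0.03 m), for 0.02 s.
At the end, for the whole second after the job is handed in: Counterweight hangs by its eye on the peg, let go, near still, upright within 0.35 rad (eye within 28 mm of the peg middle, 22 mm towards its free end); tray up (joint below 0.06 rad) and still; vial at rest in the trough (centre within 45 mm in x, 50 mm in y, under 45 mm above its floor line) (x of eye in the frame of peg between -0.022 and 0.026 m and distance between eye and peg below 0.028 m and angle between weight's own z axis and vertical below 0.35 rad and value of joint rocker below 0.06 rad and velocity of joint rocker below 0.1 rad/s and linear speed of each of weight, vial below 0.05 m/s and x of vial_mid in the frame of trough between -0.045 and 0.045 m and y of vial_mid in the frame of trough between -0.05 and 0.05 m and z of vial_mid in the frame of trough below 0.045 m); the robot touches nothing.
It fails at once if the petri dish is pushed more than 3 cm from its place (distance of petri from where it was at the start of the episode above 0.03 m).
It fails at once if the timer is pushed more than 3 cm from its place (distance of timer from where it was at the start of the episode above 0.03 m).
It fails at once if the tape roll is pushed more than 3 cm from its place (distance of tape from where it was at the start of the episode above 0.03 m).
It fails at once if the marker pen is pushed more than 3 cm from its place (distance of marker from where it was at the start of the episode above 0.03 m).
It also fails if it takes over 61 s, if anything falls off the work surface, if the arm or the gripper's body presses on something with over 40 N, if the wrist force passes 120 N, or if a joint passes its speed limit or range.

## Robot

A 6-joint arm with a two-finger parallel gripper is mounted at the origin on a cart in front of the work surface, level with it; the furniture and walls round the work are solid. World frame = base frame: x ahead of the robot, y to its left, z up, the work surface at z = 0. Lengths are in m, angles in rad, forces in N, time in s.
With the tool pointing down it reaches from about 0.375 to 0.975 m from the base axis. Payload 3.8 kg.
Tool frame: the origin (TCP) lies on the centre line of the jaws, within the pads' length; the fingertips stand 14 mm ahead of it and the grasp point (between the pads) lies 5 mm behind it; z points along the fingers, y is the line along which they close (so a half turn about z gives the same grasp; the last joint's range is limited). The gripper opens to 88 mm and grips with 3 to 60 N. Pads are 18 mm wide; open, the fingers measure 123 mm over their backs; the gripper's body (75 mm by 187 mm) begins 45 mm behind the grasp point.
Start: joints at [1.204, 0.264, 1.604, -0, 1.274, -0.037], TCP at [0.219, 0.639, 0.253] pointing down, gripper open.
Joint ranges: [-2.63, 2.63], [-0.94, 2.18], [0.31, 2.57], [-1.31, 4.45], [0, 2.66], [-2.55, 2.55]. Speed limits (rad/s): [2.57, 2.57, 3.14, 3.14, 3.14, 3.14].

## Interface

Orientations are given as a rotation vector (axis times angle).
In Python, from cell import state, vision, workorder gives the robot as it stands.
- The arm moves only by the tool send_rows, never from a script. Its argument "deltas" is a list that holds one entry, the list of rows, each a list of 7 numbers: the finger opening in m, from 0 to 0.0881, then the shift along the tool's x, y, z in m, then the turn, a rotation vector about the tool's x, y, z in rad. A call has exactly 8 rows; each row shifts and turns the commanded pose from where the row before left it, along the tool's axes as they then stand; what a row does not reach is not made up. A row lasts 1/8 s, in which the tool goes at most 62.5 mm and 10.7 degrees, less where a joint would pass 70% of its speed; a pose out of reach is approached as far as the arm can. A call with a gripper value outside its range is refused whole. The fingers move at their own pace and stop on an object; "newtons" is the grip in N (left out, the last holds). Time passes only in rows, so rows that do not move let the fingers close, or fill a call up. It gives the time, the measured TCP pose, the force, the opening and the grip force at its end, in the units of the state.
- state(): the state, without advancing time (a new reading comes with each control period).
- vision.capture(name): name is "side" or "top" or "wrist"; returns the picture (384x512x3 uint8, blue, green, red); there is no depth.
- vision.get_calibration(name): a dict with "mtx" (3x3 intrinsics, pixels), "rvec" (rotation vector, rad) and "tvec" (3), from world to camera coordinates, as OpenCV has them. Camera axes: x right, y down, z forward; pixel columns grow to the right and rows downward; lengths in m; the calibration is good to about 2 mm. The wrist camera is an equidistant fisheye: a pixel r from the principal point sees the ray r / f radians off the axis. A picture is of the moment at which its call begins: read the wrist's pose just before it. get_calibration takes no time and is no camera call; for the wrist camera it gives the pose at the moment of the call.
- workorder.sign_off(): hands the job in; it is judged then, once.
The state is a dict: "time": time; "joints": joint angles; "qvel": joint speeds; "joint_torque": joint torques, N m; "position": TCP position; "ee_rot": TCP orientation; "ft_force": force on the tool from outside, world axes, zero at the start; "wrist_torque": the same for the moment, N m; "opening": finger opening in m; "gripper_force": force on a finger pad.
Only numpy, scipy, OpenCV 4.12 (cv2) and the standard library are available. Lean on these libraries where they do the work, as an engineer would, in place of code of your own. Each camera call takes 0.05 s, during which the arm holds its last target. There are 200 camera calls.

## Working session

There is one attempt and no reset: what is moved stays moved. The work goes in short steps, Python scripts to look and compute and a tool call to move; the robot and the scene stay as the last step left them, time stands still between calls to the robot, and variables do not carry over. Pictures are saved under pics/ and viewed, at most 10 in all, crops included, and the job is handed in when it is done.

Besides the shell and the picture viewer there is one more tool, called after "Request:" as a command line: name --argument value ..., lists and objects as JSON in quotes. send_rows: Moves the arm, as the interface text tells. Its arguments: {"type":"object","properties":{"deltas":{"type":"array","items":{"type":"array","items":{"type":"array","items":{"type":"number"}}}},"newtons":{"type":"number"}},"required":["deltas"]}

```bash
mkdir -p pics; ls; python3 - <<'E'
from cell import state, vision, workorder
import cv2,numpy as np
s=state();print(s)
for n in("side","top"):
    cv2.imwrite(f"pics/{n}0.png",vision.capture(n))
    c=vision.get_calibration(n);print(n,c)
a=cv2.imread("pics/side0.png");b=cv2.imread("pics/top0.png")
cv2.imwrite("pics/s0.png",cv2.resize(a,(800,600)));cv2.imwrite("pics/t0.png",cv2.resize(b,(800,600)))
E
```

```text
pics
{'time': 0.0, 'joints': array([ 1.20413332e+00,  2.64711581e-01,  1.60535129e+00,  2.94043408e-06,
        1.27368329e+00, -3.68799931e-02]), 'qvel': array([ 0.00026265, -0.00011991, -0.00091931, -0.00014909, -0.00058557,
       -0.00015531]), 'joint_torque': array([-2.91199103e-04, -5.02098083e+01, -3.56878316e+01,  7.29288859e-02,
        2.92391010e-02, -1.67460835e-04]), 'position': array([0.21833953, 0.63800763, 0.25142824]), 'ee_rot': array([-0.51560745, -3.09855024,  0.00331275]), 'ft_force': array([-1.04889253, -0.16645462,  0.25655853]), 'wrist_torque': array([-0.06010632,  0.02410713,  0.00162991]), 'gripper_force': 0.0, 'opening': 0.08824541756012706}
side {'mtx': array([[366.20879231,   0.        , 257.06541209],
       [  0.        , 366.20879231, 192.09241317],
       [  0.        ,   0.        ,   1.        ]]), 'rvec': array([ 1.98035325, -0.63696637,  0.40918152]), 'tvec': array([-0.36335326,  0.22607349,  0.64265072])}
top {'mtx': array([[414.46068453,   0.        , 261.31339051],
       [  0.        , 414.46068453, 198.8851164 ],
       [  0.        ,   0.        ,   1.        ]]), 'rvec': array([ 2.14394637, -2.15153607,  0.19636392]), 'tvec': array([0.05560116, 0.50495678, 1.14171398])}
```

View pics/s0.png

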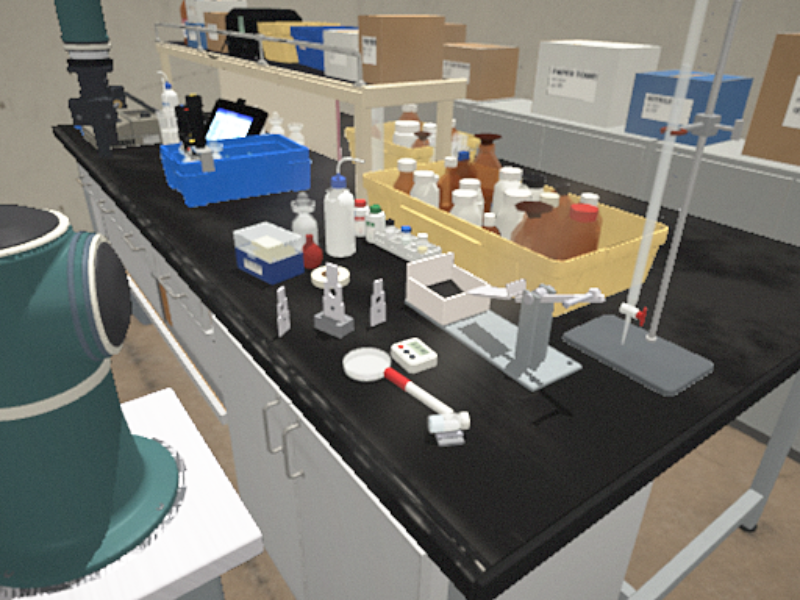

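View pics/t0.png

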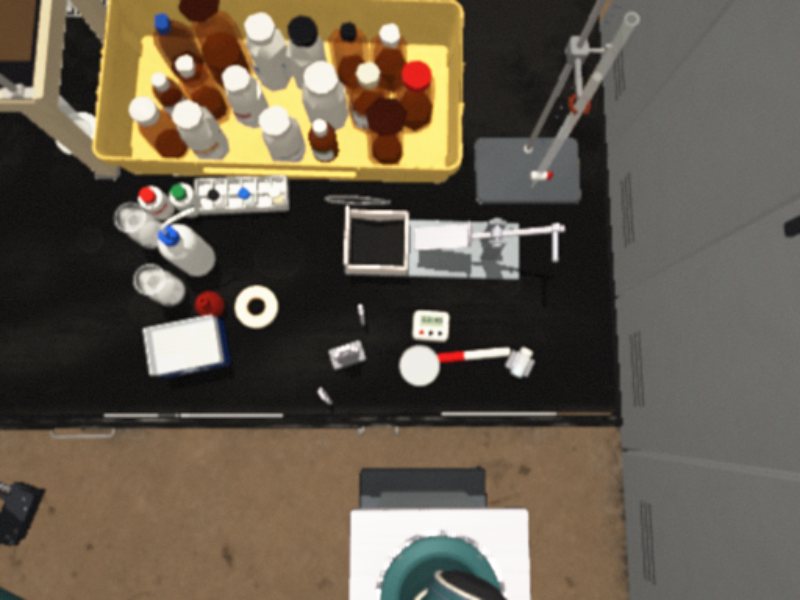

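The side view shows the stand in the middle, with the peg at about (600,297). The vial and cradle are at (448,428). The weight is in its rest at (334,310), between two decoys. In the top view the peg is at (557,242), the trough at (377,241), the cradle at (520,362) and the rest at (347,354).

```bash
cat >h.py <<'E'
import cv2,numpy as np
from cell import state,vision,workorder
from scipy.spatial.transform import Rotation as Ro
def ray(cal,uv,fish=False):
    R=cv2.Rodrigues(np.array(cal["rvec"]))[0];t=np.array(cal["tvec"]).ravel();K=cal["mtx"]
    x=(uv[0]-K[0,2])/K[0,0];y=(uv[1]-K[1,2])/K[1,1]
    if fish:
        r=np.hypot(x,y);d=np.array([x/r*np.sin(r),y/r*np.sin(r),np.cos(r)]) if r>0 else np.array([0,0,1.])
    else: d=np.array([x,y,1.])
    return -R.T@t,R.T@d/np.linalg.norm(d)
def onz(r,z): o,d=r; return o+d*(z-o[2])/d[2]
def tri(rs):
    A=[];b=[]
    for o,d in rs:
        P=np.eye(3)-np.outer(d,d);A.append(P);b.append(P@o)
    p=np.linalg.lstsq(np.vstack(A),np.hstack(b),rcond=None)[0]
    return p,[np.linalg.norm((np.eye(3)-np.outer(d,d))@(p-o)) for o,d in rs]
def proj(cal,p,fish=False):
    R=cv2.Rodrigues(np.array(cal["rvec"]))[0];q=R@np.array(p)+np.array(cal["tvec"]).ravel();K=cal["mtx"]
    if fish:
        a=np.hypot(q[0],q[1]);th=np.arctan2(a,q[2]);q=np.array([q[0]/a*th,q[1]/a*th,1])
    return K[0,0]*q[0]/q[2]+K[0,2],K[1,1]*q[1]/q[2]+K[1,2]
E
python3 - <<'E'
from h import *
np.set_printoptions(precision=4,suppress=True)
t=vision.get_calibration("top");s=vision.get_calibration("side")
f=lambda c,u:ray(c,np.array(u)/1.5625)
for n,u,v in [("vial",(520,362),(448,423)),("pegend?",(557,258),(600,297)),("weighttop",(347,350),(333,267))]:
    print(n,tri([f(t,u),f(s,v)]))
for n,u,z in [("baseR1",(519,221),.008),("baseR2",(519,278),.008),("pegroot",(558,226),.161),("pegend",(557,260),.161),("troughTL",(346,209),.083),("troughBL",(346,273),.083),("troughTR",(409,212),.058),("troughBR",(409,276),.058),("restc",(347,356),.02),("cradle",(520,364),.02),("petri",(419,365),.016),("timer",(431,326),.02)]:
    print(n,onz(f(t,u),z))
a=cv2.imread("pics/top0.png")[120:265,195:390];b=cv2.imread("pics/side0.png")
cv2.imwrite("pics/c1.png",cv2.resize(a,None,fx=4,fy=4,interpolation=cv2.INTER_CUBIC))
E
```

```text
vial (array([ 0.413 , -0.1523,  0.0182]), [np.float64(0.00042576486928378306), np.float64(0.00042576486928327245)])
pegend? (array([ 0.5855, -0.2044,  0.1709]), [np.float64(0.019368826794053308), np.float64(0.019368826794054033)])
weighttop (array([0.4261, 0.1586, 0.1206]), [np.float64(0.000621710478073045), np.float64(0.0006217104780733744)])
baseR1 [ 0.685 -0.161  0.008]
baseR2 [ 0.5729 -0.1573  0.008 ]
pegroot [ 0.6293 -0.1957  0.161 ]
pegend [ 0.5707 -0.1916  0.161 ]
troughTL [0.6839 0.1659 0.083 ]
troughBL [0.5661 0.1648 0.083 ]
troughTR [0.6865 0.052  0.058 ]
troughBR [0.5661 0.0526 0.058 ]
restc [0.4246 0.1661 0.02  ]
cradle [ 0.4089 -0.1515  0.02  ]
petri [0.408  0.0341 0.016 ]
timer [0.4797 0.0115 0.02  ]
```

View pics/c1.png

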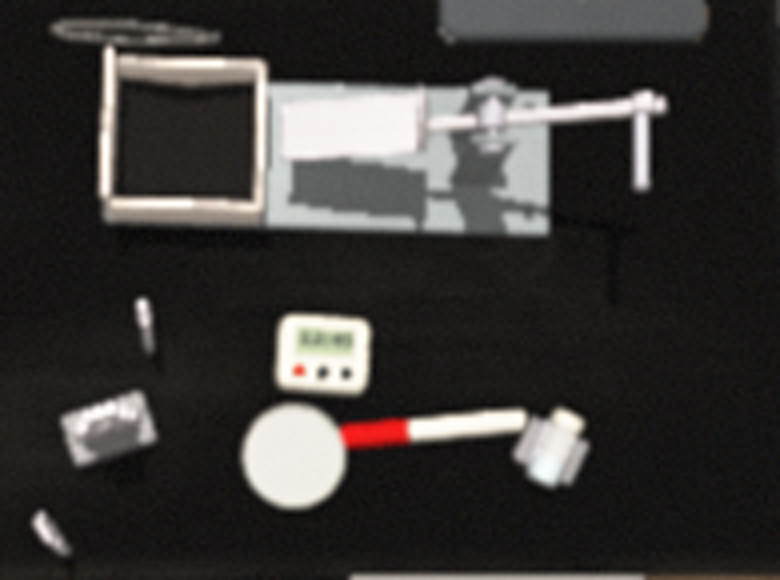

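The crop shows the rest at (109,432), with its long axis turned slightly. The vial is at (553,448) with its cap up and to the right. The peg runs from (641,105) to (641,188), and the hinge cheeks are at (491,115).

```bash
cat >>h.py <<'E'
def goal(p,yaw):  # tool down, tool y at world angle yaw (mod pi); prints needed deltas
    s=state();R=Ro.from_rotvec(s["ee_rot"]).as_matrix()
    y=np.array([np.cos(yaw),np.sin(yaw),0])
    if y@R[:,1]<0:y=-y
    G=np.c_[np.cross(y,[0,0,-1]),y,[0,0,-1]]
    print("t",round(s["time"],2),"pos",s["position"].round(4),"shift(tool)",(R.T@(np.array(p)-s["position"])).round(4),"shift in goal axes",(G.T@(np.array(p)-s["position"])).round(4),"rot(tool)",Ro.from_matrix(R.T@G).as_rotvec().round(4))
E
python3 - <<'E'
from h import *
np.set_printoptions(precision=4,suppress=True)
t=vision.get_calibration("top")
f=lambda u,z:onz(ray(t,(np.array(u)+.5)/4-.5+np.array([195,120])),z)
for n,u,z in [("rest a",(63,430),.024),("rest b",(140,392),.024),("rest c",(157,440),.024),("rest d",(77,468),.024),
 ("cheek",(491,115),.129),("base",(549,92),.008),("base",(549,236),.008),("base",(268,84),.008),("pegroot",(641,105),.161),("pegend",(641,188),.161),("armL",(430,123),.125),("armR",(640,105),.161),
 ("capend",(570,410),.02),("botend",(548,486),.02),("vial",(553,448),.02)]: print(n,f(u,z))
w=vision.get_calibration("wrist");R=cv2.Rodrigues(np.array(w["rvec"]))[0];print(w["mtx"],"cam",-R.T@np.array(w["tvec"]).ravel(),"axis",R[2])
s=state();RT=Ro.from_rotvec(s["ee_rot"]).as_matrix();print("cam in tool",RT.T@(-R.T@np.array(w["tvec"]).ravel()-s["position"]),RT.T@R[2])
goal([.40,.17,.26],np.pi/2+.3)
E
```

```text
rest a [0.4264 0.1992 0.024 ]
rest b [0.4535 0.1445 0.024 ]
rest c [0.4191 0.1322 0.024 ]
rest d [0.3994 0.1889 0.024 ]
cheek [ 0.6284 -0.096   0.129 ]
base [ 0.6813 -0.16    0.008 ]
base [ 0.5708 -0.1564  0.008 ]
base [0.6873 0.0512 0.008 ]
pegroot [ 0.626  -0.1897  0.161 ]
pegend [ 0.5701 -0.1873  0.161 ]
armL [ 0.6239 -0.0552  0.125 ]
armR [ 0.626 -0.189  0.161]
capend [ 0.4401 -0.1651  0.02  ]
botend [ 0.3855 -0.1474  0.02  ]
vial [ 0.4127 -0.1519  0.02  ]
[[297.3186   0.     257.7745]
 [  0.     297.3186 190.2757]
 [  0.       0.       1.    ]] cam [0.1496 0.6617 0.3838] axis [ 0.2647 -0.0921 -0.9599]
cam in tool [ 0.0727 -0.0002 -0.1323] [-0.2803  0.0005  0.9599]
t 0.1 pos [0.2184 0.6381 0.2515] shift(tool) [-0.3234 -0.384  -0.0077] shift in goal axes [-0.0352 -0.5008 -0.0085] rot(tool) [-0.0019 -0.0007 -0.6298]
```

Request:
send_rows --deltas '[[[0.06,-0.029,-0.032,0,0,0,0],[0.06,-0.029,-0.032,0,0,0,0],[0.06,-0.029,-0.032,0,0,0,0],[0.06,-0.029,-0.032,0,0,0,0],[0.06,-0.029,-0.032,0,0,0,0],[0.06,-0.029,-0.032,0,0,0,0],[0.06,-0.029,-0.032,0,0,0,0],[0.06,-0.029,-0.032,0,0,0,0]]]'

```text
time: 1.1
position: [0.3553, 0.3198, 0.2523]
ee_rot: [-0.515, -3.099, 0.001]
ft_force: [0.6, 0.0, 0.4]
opening: 0.0603
gripper_force: 0.0
```

Request:
send_rows --deltas '[[[0.06,-0.029,-0.032,0,0,0,0],[0.06,-0.029,-0.032,0,0,0,0],[0.06,-0.029,-0.032,0,0,0,0],[0.06,-0.029,-0.032,0,0,0,0],[0.06,0,0,0,0,0,-0.18],[0.06,0,0,0,0,0,-0.18],[0.06,0,0,0,0,0,-0.18],[0.06,0,0,0,0,0,-0.18]]]'

```text
time: 2.1
position: [0.4232, 0.1624, 0.2522]
ee_rot: [0.618, -3.079, 0.0]
ft_force: [0.2, 0.4, -0.1]
opening: 0.0599
gripper_force: 0.0
```

```bash
python3 - <<'E'
from h import *
w=vision.get_calibration("wrist");a=vision.capture("wrist");np.save("w1.npy",{k:np.array(v) for k,v in w.items()},allow_pickle=True)
cv2.imwrite("pics/w1.png",cv2.resize(a,(800,600),interpolation=cv2.INTER_CUBIC))
goal([.4255,.163,.25],1.97)
for p in [(.4255,.163,.122),(.4246,.166,.024)]: print(np.array(proj(w,p,True))*1.5625)
E
```

```text
t 2.15 pos [0.4231 0.1624 0.2522] shift(tool) [-0.0024 -0.0004  0.0022] shift in goal axes [-0.0024 -0.0004  0.0022] rot(tool) [ 0.     -0.0009  0.0021]
[401.69451125 294.88317881]
[405.79347931 261.28002894]
```

View pics/w1.png

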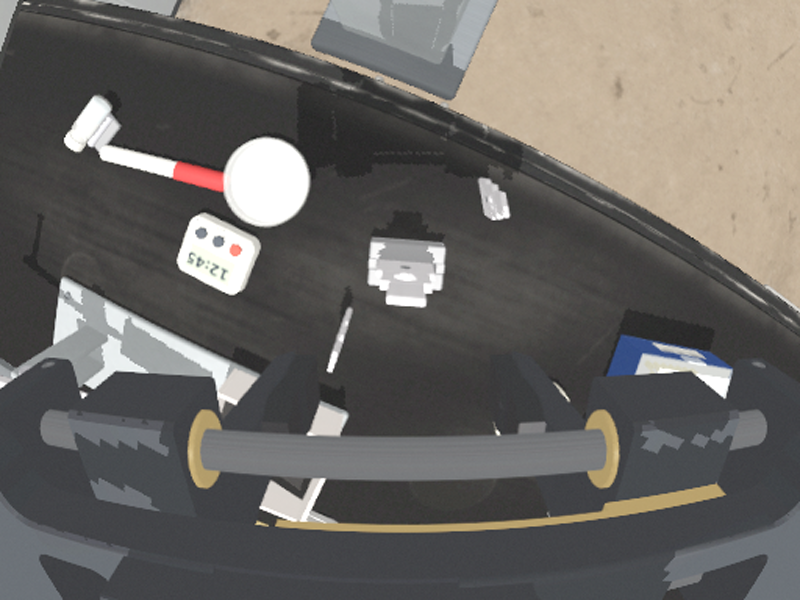

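The wrist view shows the weight square to the gripper. The rest spans columns 368 to 444, and the tab top runs from (386,303) to (427,303).

```bash
python3 - <<'E'
from h import *
np.set_printoptions(precision=4,suppress=True)
w=np.load("w1.npy",allow_pickle=True).item()
f=lambda u,z:onz(ray(w,(np.array(u)+.5)/1.5625-.5,True),z)
a=f((386,302),.122);b=f((427,302),.122);m=(a+b)/2
print(a,b,m,np.linalg.norm(a-b),np.arctan2(*(b-a)[1::-1]))
for u in [(370,237),(444,239)]:print(f(u,.024))
for u in [(368,270),(446,270)]:print(f(u,.024))
goal([*m[:2],.108],1.97)
E
```

```text
[0.433  0.1559 0.122 ] [0.4237 0.1783 0.122 ] [0.4283 0.1671 0.122 ] 0.024226043942490123 1.9662825728264863
[0.4173 0.1322 0.024 ]
[0.3963 0.1865 0.024 ]
[0.4426 0.1406 0.024 ]
[0.4186 0.198  0.024 ]
t 2.15 pos [0.4231 0.1624 0.2522] shift(tool) [-0.0068  0.0023  0.1442] shift in goal axes [-0.0066  0.0023  0.1442] rot(tool) [ 0.     -0.0009  0.0021]
```

Request:
send_rows --deltas '[[[0.06,-0.0065,0.0025,0.02,0,0,0],[0.06,0,0,0.03,0,0,0],[0.06,0,0,0.03,0,0,0],[0.06,0,0,0.03,0,0,0],[0.06,0,0,0.02,0,0,0],[0.06,0,0,0.014,0,0,0],[0.06,0,0,0,0,0,0],[0.02,0,0,0,0,0,0]]]' --newtons 20

```text
time: 3.15
position: [0.4292, 0.1676, 0.1094]
ee_rot: [-0.608, 3.081, 0.0]
ft_force: [0.3, 0.3, 0.2]
opening: 0.0519
gripper_force: 0.0
```

Request:
send_rows --deltas '[[[0.01,0,0,0,0,0,0],[0.01,0,0,0,0,0,0],[0.01,0,0,0,0,0,0],[0.01,0,0,0,0,0,0],[0.01,0,0,-0.005,0,0,0],[0.01,0,0,-0.01,0,0,0],[0.01,0,0,-0.02,0,0,0],[0.01,0,0,-0.03,0,0,0]]]'

```text
time: 4.15
position: [0.4277, 0.1671, 0.174]
ee_rot: [0.609, -3.08, 0.0]
ft_force: [0.1, -0.4, -0.6]
opening: 0.0236
gripper_force: 20.0
```

```bash
python3 - <<'E'
from h import *
goal([.51,-.187,.20],np.pi/2-.03)
for n in("side","top"):
    c=vision.get_calibration(n);R=cv2.Rodrigues(np.array(c["rvec"]))[0];print(n,(-R.T@np.array(c["tvec"]).ravel()).round(3),R[2].round(3))
E
```

```text
t 4.15 pos [0.4277 0.1671 0.174 ] shift(tool) [ 0.0587 -0.3588 -0.0259] shift in goal axes [-0.0929 -0.3515 -0.026 ] rot(tool) [-3.000e-04 -2.100e-03  4.202e-01]
side [ 0.011 -0.583  0.506] [ 0.531  0.708 -0.465]
top [0.316 0.08  1.206] [ 0.16  -0.022 -0.987]
```

Request:
send_rows --deltas '[[[0.01,0,0,-0.02,0,0,0.14],[0.01,0,0,-0.02,0,0,0.14],[0.01,0,0,-0.01,0,0,0.14],[0.01,-0.009,-0.035,0,0,0,0],[0.01,-0.009,-0.035,0,0,0,0],[0.01,-0.009,-0.035,0,0,0,0],[0.01,-0.009,-0.035,0,0,0,0],[0.01,-0.009,-0.035,0,0,0,0]]]'

```text
time: 5.15
position: [0.4684, -0.01, 0.2244]
ee_rot: [0.047, 3.141, 0.0]
ft_force: [-0.1, -0.5, -2.0]
opening: 0.0235
gripper_force: 20.0
```

Request:
send_rows --deltas '[[[0.01,-0.009,-0.035,0,0,0,0],[0.01,-0.009,-0.035,0,0,0,0],[0.01,-0.009,-0.035,0,0,0,0],[0.01,-0.009,-0.035,0,0,0,0],[0.01,-0.009,-0.035,0,0,0,0],[0.01,-0.003,-0.0015,0.012,0,0,0],[0.01,0,0,0.012,0,0,0],[0.01,0,0,0,0,0,0]]]'

```text
time: 6.15
position: [0.5095, -0.1851, 0.1977]
ee_rot: [-0.045, -3.137, -0.003]
ft_force: [-0.2, -0.2, -0.8]
opening: 0.0234
gripper_force: 20.0
```

```bash
python3 - <<'E'
from h import *
goal([.51,-.187,.20],np.pi/2-.03)
S=vision.capture("side");T=vision.capture("top");W=vision.capture("wrist")
for n,i in zip("STW",(S,T,W)): cv2.imwrite(f"pics/{n}2.png",i)
s=vision.get_calibration("side");t=vision.get_calibration("top")
print([np.round(proj(s,p)) for p in((.51,-.187,.164),(.597,-.188,.161))],[np.round(proj(t,p)) for p in((.51,-.187,.164),(.597,-.188,.161))])
a=cv2.resize(S[145:295,290:390],None,fx=4,fy=4,interpolation=cv2.INTER_CUBIC)
b=cv2.resize(T[115:265,300:400],None,fx=4,fy=4,interpolation=cv2.INTER_CUBIC)
cv2.imwrite("pics/c2.png",np.hstack([a,b]))
E
```

```text
t 6.15 pos [ 0.5095 -0.1851  0.1977] shift(tool) [-0.0005 -0.0019 -0.0023] shift in goal axes [-0.0006 -0.0019 -0.0023] rot(tool) [ 0.0018 -0.0038  0.0012]
[array([341., 202.]), array([370., 192.])] [array([356., 189.]), array([355., 157.])]
```

View pics/c2.png

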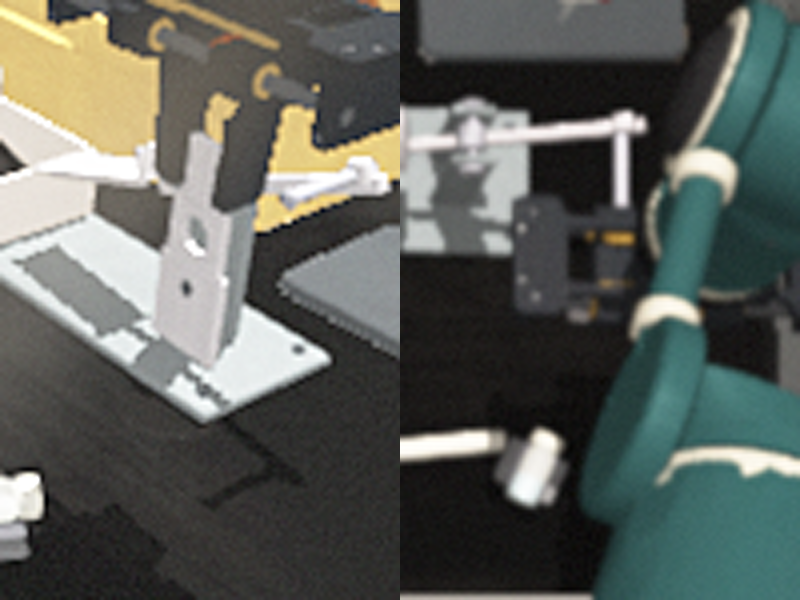

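The left crop shows the eye at (198,235) and the bead end at about (290,194), with the arm tip at (375,178). In the right crop the peg runs from (622,130) to (622,207).

```bash
python3 - <<'E'
from h import *
np.set_printoptions(precision=4,suppress=True)
s=vision.get_calibration("side");t=vision.get_calibration("top")
fs=lambda u:ray(s,(np.array(u)+.5)/4-.5+np.array([290,145]))
ft=lambda u:ray(t,(np.array(u)+.5)/4-.5+np.array([300,115]))
print("bead",tri([fs((289,194)),ft((222,206))]))
print("bead@y: side ray at z .161",onz(fs((289,194)),.161))
for u in((189,232),(198,235),(205,238)):
  o,d=fs(u);k=(.5095-o[0])/d[0];print("eye at plate plane",o+d*k)
for p in((.5725,-.187,.161),(.621,-.189,.161),(.5095,-.185,.1617),(.5095,-.207,.2117),(.5095,-.173,.2117)):print((np.array(proj(s,p))-[290,145]+.5)*4-.5)
S=cv2.imread("pics/S2.png");W=cv2.imread("pics/W2.png")
cv2.imwrite("pics/c3.png",np.hstack([cv2.resize(S[170:230,325:392],None,fx=8,fy=8,interpolation=cv2.INTER_CUBIC),cv2.resize(W[180:240,240:273],None,fx=8,fy=8)]))
E
```

```text
bead (array([ 0.5707, -0.1872,  0.1651]), [np.float64(0.00029322402868285695), np.float64(0.0002932240286826595)])
bead@y: side ray at z .161 [ 0.5778 -0.1825  0.161 ]
eye at plate plane [ 0.5095 -0.1779  0.1585]
eye at plate plane [ 0.5095 -0.1836  0.1595]
eye at plate plane [ 0.5095 -0.188   0.1599]
[289.2    200.2541]
[353.1139 176.9647]
[200.7263 232.1356]
[250.529  156.1131]
[194.6809 129.5956]
```

View pics/c3.png

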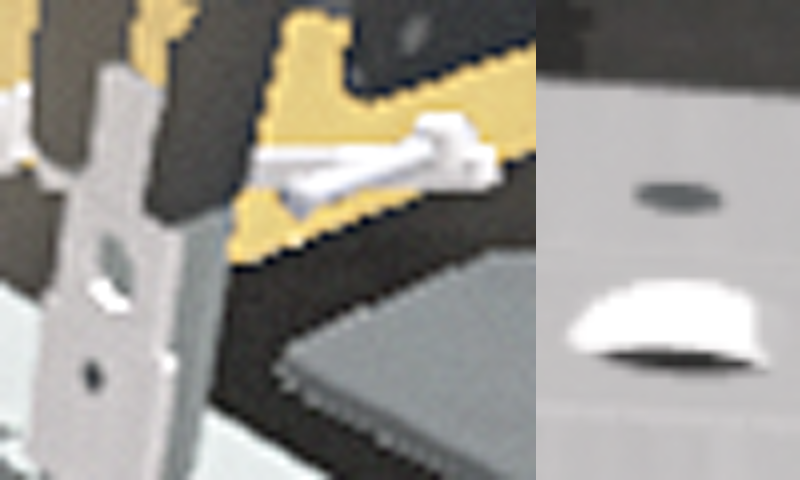

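The close-up puts the bead at (297,193) and the eye centre at (114,272). That makes the eye about 3–4 mm low relative to the bead. I'll correct that and close up to the bead.

Request:
send_rows --deltas '[[[0.01,0,-0.001,-0.0035,0,0,0],[0.01,-0.015,0,0,0,0,0],[0.01,-0.015,0,0,0,0,0],[0.01,-0.01,0,0,0,0,0],[0.01,-0.006,0,0,0,0,0],[0.01,0,0,0,0,0,0],[0.01,0,0,0,0,0,0],[0.01,0,0,0,0,0,0]]]'

```text
time: 7.3
position: [0.5566, -0.1891, 0.2032]
ee_rot: [-0.047, -3.141, -0.0]
ft_force: [-0.1, -0.0, -1.3]
opening: 0.0233
gripper_force: 20.0
```

```bash
python3 - <<'E'
from h import *
np.set_printoptions(precision=4,suppress=True)
goal([.56,-.187,.20],np.pi/2-.03)
S=vision.capture("side");W=vision.capture("wrist");cv2.imwrite("pics/S3.png",S);cv2.imwrite("pics/W3.png",W)
s=vision.get_calibration("side");st=state();e=st["position"]-[0,0,.037]
print(e,[(np.array(proj(s,p))-[335,165]+.5)*8-.5 for p in(e,(.5725,-.187,.1635))])
a=cv2.resize(S[165:240,335:390],None,fx=8,fy=8,interpolation=cv2.INTER_CUBIC)
b=cv2.resize(W[150:330,180:340],None,fx=2.2,fy=600/180,interpolation=cv2.INTER_CUBIC)
cv2.imwrite("pics/c4.png",np.hstack([a,b]))
E
```

```text
t 7.3 pos [ 0.5566 -0.1891  0.2032] shift(tool) [-0.0033  0.0022  0.0032] shift in goal axes [-0.0033  0.0022  0.0032] rot(tool) [ 0.     -0.0003  0.    ]
[ 0.5567 -0.1891  0.1663] [array([187.2758, 242.4532]), array([220.4032, 232.2574])]
```

View pics/c4.png

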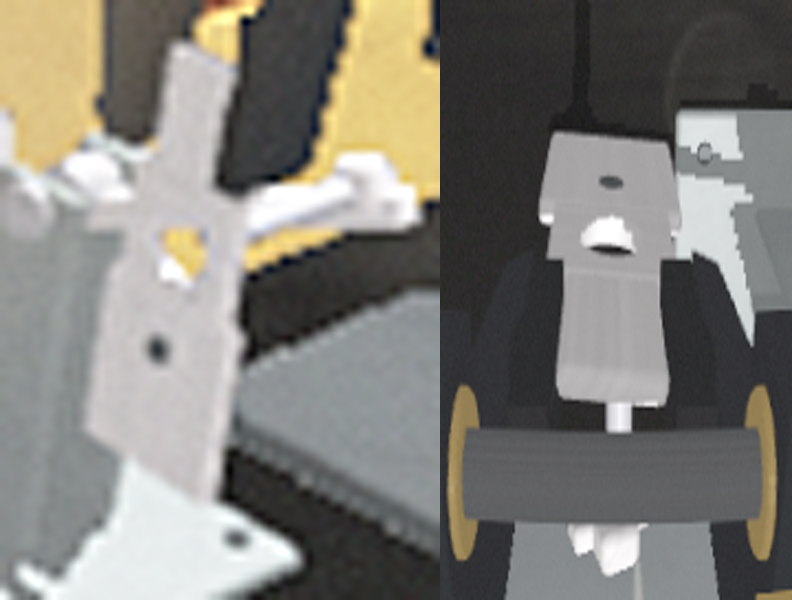

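The side crop shows the eye at (182,253), clear through to yellow. In the wrist crop the peg shows at column 619 beyond the tab, whose edges are at 557 and 668.

```bash
python3 - <<'E'
from h import *
np.set_printoptions(precision=4,suppress=True)
w=vision.get_calibration("wrist");s=vision.get_calibration("side")
n=lambda u:((u[0]-440+.5)/2.2-.5+180,(u[1]+.5)*.3-.5+150)
for u,z in(((606,418),.1655),((632,418),.1655),((619,418),.1675),((557,393),.2163),((668,400),.2163),((612,397),.2163),((585,246),.1663),((633,248),.1663)):print(u,onz(ray(w,n(u),True),z))
fs=lambda u:ray(s,(np.array(u)+.5)/8-.5+np.array([335,165]))
for u in((182,253),(182,250)):
  o,d=fs(u);print("eye",o+d*(.5567-o[0])/d[0])
E
```

```text
(606, 418) [ 0.5928 -0.1919  0.1655]
(632, 418) [ 0.593  -0.184   0.1655]
(619, 418) [ 0.5916 -0.1879  0.1675]
(557, 393) [ 0.5559 -0.2007  0.2163]
(668, 400) [ 0.5578 -0.1772  0.2163]
(612, 397) [ 0.5568 -0.1891  0.2163]
(585, 246) [ 0.5545 -0.1965  0.1663]
(633, 248) [ 0.5553 -0.1831  0.1663]
eye [ 0.5567 -0.1881  0.1629]
eye [ 0.5567 -0.1879  0.1637]
```

Request:
send_rows --deltas '[[[0.01,0,0.002,-0.001,0,0,0],[0.01,-0.004,0,0,0,0,0],[0.01,-0.004,0,0,0,0,0],[0.01,-0.004,0,0,0,0,0],[0.01,-0.004,0,0,0,0,0],[0.01,-0.004,0,0,0,0,0],[0.01,0,0,0,0,0,0],[0.01,0,0,0,0,0,0]]]'

```text
time: 8.4
position: [0.5765, -0.1876, 0.2035]
ee_rot: [-0.047, -3.14, -0.0]
ft_force: [-3.6, -0.3, -2.9]
opening: 0.0234
gripper_force: 20.0
```

```bash
python3 - <<'E'
from h import *
goal([.597,-.188,.204],np.pi/2-.03)
S=vision.capture("side");W=vision.capture("wrist")
a=cv2.resize(S[165:240,335:390],None,fx=8,fy=8,interpolation=cv2.INTER_CUBIC)
b=cv2.resize(W[150:330,180:340],None,fx=2.2,fy=600/180,interpolation=cv2.INTER_CUBIC)
cv2.imwrite("pics/c5.png",np.hstack([a,b]))
E
```

```text
t 8.4 pos [ 0.5765 -0.1876  0.2035] shift(tool) [-0.0205  0.0002 -0.0005] shift in goal axes [-0.0205  0.0002 -0.0005] rot(tool) [ 0.0003 -0.0015  0.0002]
```

View pics/c5.png

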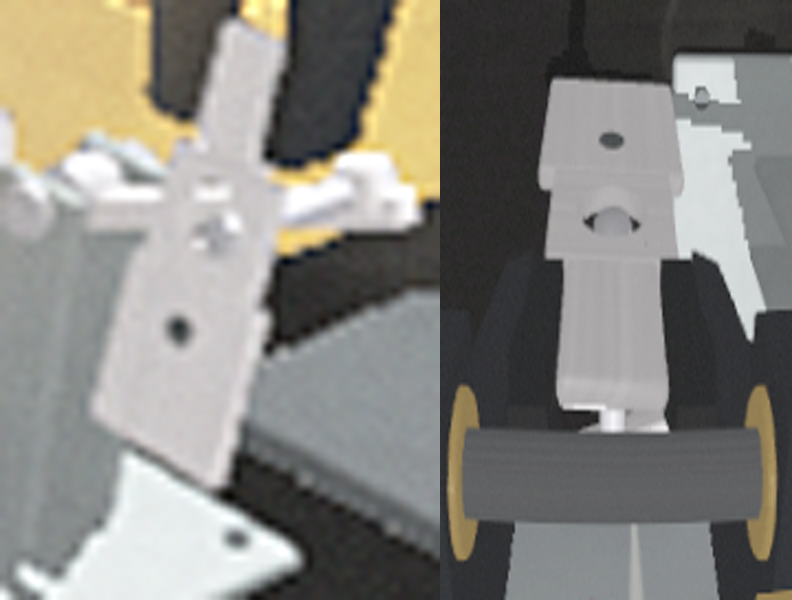

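```bash
python3 - <<'E'
from h import *
s=vision.get_calibration("side");w=vision.get_calibration("wrist")
S=lambda p:np.round((np.array(proj(s,p))-[335,165]+.5)*8-.5)
def Wp(p):
    u=np.array(proj(w,p,True));return np.round([(u[0]-180+.5)*2.2-.5+440,(u[1]-150+.5)/.3-.5])
e=state()["position"]-[0,0,.037]
for f,n in((S,"side"),(Wp,"wrist")):
    for x in(-.003,.003):
        print(n,x,"c,top,bot,+y,-y",[f(e+[x,a,b]).tolist() for a,b in((0,0),(0,.0095),(0,-.0095),(.0095,0),(-.0095,0))])
    for z in(.1635,.1665): print(n,"beadtip",z,[f(np.array([.570,-.1874,z])+[0,a,b]).tolist() for a,b in((0,0),(0,.0055),(0,-.0055),(.0055,0),(-.0055,0))])
    print(n,"low edge,tabtop",[f(e+[-.003,0,b]).tolist() for b in(-.066,.05)])
print(state()["ft_force"].round(2),state()["wrist_torque"].round(3))
E
```

```text
side -0.003 c,top,bot,+y,-y [[227.0, 221.0], [232.0, 188.0], [221.0, 255.0], [197.0, 207.0], [257.0, 236.0]]
side 0.003 c,top,bot,+y,-y [[242.0, 215.0], [248.0, 182.0], [236.0, 248.0], [212.0, 201.0], [273.0, 230.0]]
side beadtip 0.1635 [[215.0, 236.0], [218.0, 216.0], [212.0, 255.0], [198.0, 227.0], [233.0, 244.0]]
side beadtip 0.1665 [[217.0, 225.0], [220.0, 205.0], [214.0, 244.0], [200.0, 217.0], [234.0, 233.0]]
side low edge,tabtop [[188.0, 444.0], [258.0, 40.0]]
wrist -0.003 c,top,bot,+y,-y [[611.0, 241.0], [611.0, 262.0], [611.0, 223.0], [645.0, 240.0], [577.0, 243.0]]
wrist 0.003 c,top,bot,+y,-y [[612.0, 271.0], [612.0, 293.0], [612.0, 251.0], [645.0, 269.0], [578.0, 272.0]]
wrist beadtip 0.1635 [[612.0, 218.0], [612.0, 229.0], [612.0, 207.0], [631.0, 217.0], [592.0, 219.0]]
wrist beadtip 0.1665 [[612.0, 224.0], [612.0, 235.0], [612.0, 213.0], [631.0, 223.0], [592.0, 224.0]]
wrist low edge,tabtop [[611.0, 140.0], [611.0, 378.0]]
[-2.12 -1.2  -3.91] [-0.078  0.633  0.012]
```

Request:
send_rows --deltas '[[[0.01,0.004,0,0,0,0,0],[0.01,0.004,0,0.001,0,0,0],[0.01,0,0,0.003,0,0,0],[0.01,-0.004,0,0,0,0,0],[0.01,-0.004,0,0,0,0,0],[0.01,-0.004,0,0,0,0,0],[0.01,0,0,0,0,0,0],[0.01,0,0,0,0,0,0]]]'

```text
time: 9.5
position: [0.581, -0.1878, 0.2001]
ee_rot: [-0.047, -3.141, -0.0]
ft_force: [0.3, 0.4, -0.9]
opening: 0.0238
gripper_force: 20.0
```

```bash
python3 - <<'E'
from h import *
s=state();print(s["position"],s["ft_force"].round(2),s["wrist_torque"].round(3))
S=vision.capture("side");W=vision.capture("wrist")
a=cv2.resize(S[165:240,335:390],None,fx=8,fy=8,interpolation=cv2.INTER_CUBIC)
b=cv2.resize(W[150:330,180:340],None,fx=2.2,fy=600/180,interpolation=cv2.INTER_CUBIC)
cv2.imwrite("pics/c6.png",np.hstack([a,b]))
E
```

```text
[ 0.58102541 -0.18777584  0.20009439] [ 0.25  0.45 -0.93] [ 0.021 -0.054  0.055]
```

Request:
send_rows --deltas '[[[0.01,-0.004,0,0,0,0,0],[0.01,-0.004,0,0,0,0,0],[0.01,-0.004,0,0,0,0,0],[0.01,-0.004,0,0,0,0,0],[0.01,-0.003,0,0,0,0,0],[0.01,-0.002,0,0,0,0,0],[0.01,0,0,0,0,0,0],[0.01,0,0,0,0,0,0]]]'

```text
time: 10.6
position: [0.6019, -0.1884, 0.2002]
ee_rot: [-0.047, -3.141, 0.0]
ft_force: [1.1, -0.4, -0.0]
opening: 0.0238
gripper_force: 20.0
```

```bash
python3 - <<'E'
from h import *
s=state();print(s["position"],s["ft_force"].round(2),s["wrist_torque"].round(3))
S=vision.capture("side");W=vision.capture("wrist")
a=cv2.resize(S[165:240,335:390],None,fx=8,fy=8,interpolation=cv2.INTER_CUBIC)
b=cv2.resize(W[150:330,180:340],None,fx=2.2,fy=600/180,interpolation=cv2.INTER_CUBIC)
cv2.imwrite("pics/c7.png",np.hstack([a,b]))
E
```

```text
[ 0.60192191 -0.18844801  0.20017731] [ 1.05 -0.37 -0.02] [-0.018 -0.021  0.025]
```

View pics/c7.png

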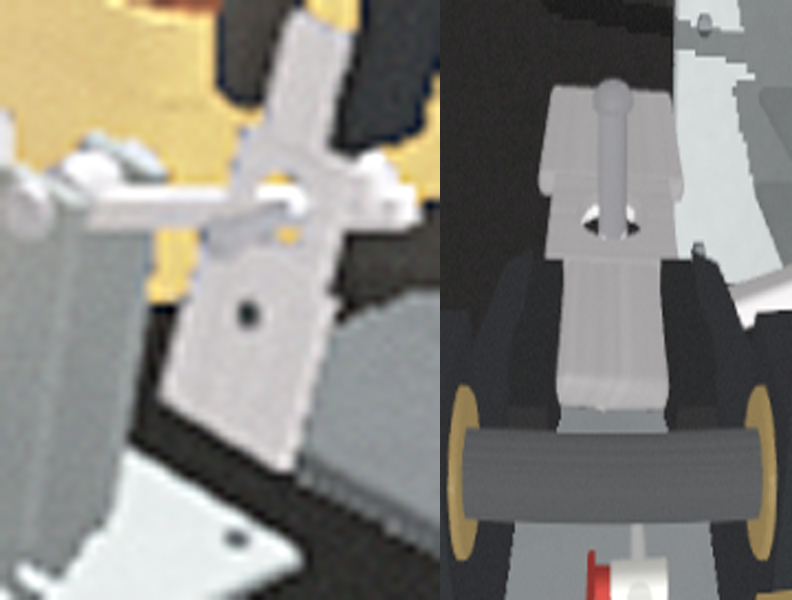

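The peg is through the eye: in the wrist view the bead is at (613,98), on the robot side of the plate. Next I lower it along the peg's arc.

Request:
send_rows --deltas '[[[0.01,0,-0.002,0.008,0,0,0],[0.01,0,-0.002,0.008,0,0,0],[0.01,0,-0.002,0.008,0,0,0],[0.01,0,-0.001,0.008,0,0,0],[0.01,0,-0.001,0.008,0,0,0],[0.01,0,0,0.004,0,0,0],[0.01,0,0,0,0,0,0],[0.01,0,0,0,0,0,0]]]'

```text
time: 11.7
position: [0.6019, -0.1964, 0.1565]
ee_rot: [0.047, 3.141, -0.0]
ft_force: [-1.4, -0.1, -0.9]
opening: 0.0234
gripper_force: 20.0
```

Request:
send_rows --deltas '[[[0.026,0,0,0,0,0,0],[0.028,0,0,0,0,0,0],[0.032,0,0,0,0,0,0],[0.04,0,0,0,0,0,0],[0.05,0,0,0,0,0,0],[0.06,0,0,0,0,0,0],[0.06,0,0,0,0,0,0],[0.06,0,0,0,0,0,0]]]'

```text
time: 12.7
position: [0.6018, -0.1964, 0.1562]
ee_rot: [-0.047, -3.141, -0.0]
ft_force: [0.2, 0.1, 0.4]
opening: 0.0603
gripper_force: 0.0
```

```bash
python3 - <<'E'
from h import *
goal([.413,-.155,.15],1.9)
W=vision.capture("wrist");S=vision.capture("side")
cv2.imwrite("pics/c8.png",np.hstack([cv2.resize(S[140:260,280:400],(400,400),interpolation=cv2.INTER_CUBIC),cv2.resize(W[:,60:444],(400,400),interpolation=cv2.INTER_CUBIC)]))
E
```

```text
t 12.7 pos [ 0.6018 -0.1964  0.1562] shift(tool) [0.1899 0.0358 0.0062] shift in goal axes [0.1653 0.1002 0.0062] rot(tool) [ 0.    -0.    -0.359]
```

View pics/c8.png

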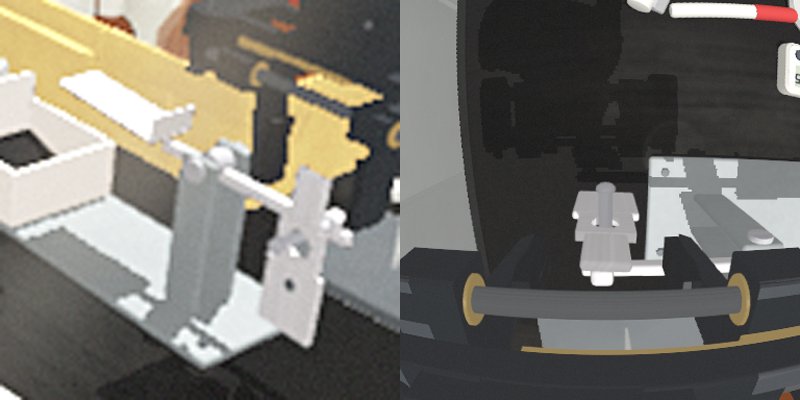

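The counterweight hangs on the peg and the tray is up, with the bare floor visible at (115,100) in the left half. Now I retreat and go to the vial.

Request:
send_rows --deltas '[[[0.06,0,0,-0.03,0,0,0],[0.06,0,0,-0.035,0,0,0],[0.06,0,0,-0.035,0,0,0],[0.07,0.038,0.0072,0,0,0,0],[0.075,0.038,0.0072,0,0,0,0],[0.075,0.038,0.0072,0,0,0,0],[0.075,0.038,0.0072,0,0,0,0],[0.075,0.038,0.0072,0,0,0,0]]]'

```text
time: 13.8
position: [0.4117, -0.1545, 0.2563]
ee_rot: [0.047, 3.141, -0.0]
ft_force: [-0.4, -0.3, 0.1]
opening: 0.0751
gripper_force: 0.0
```

Request:
send_rows --deltas '[[[0.075,0,0,0,0,0,0.17],[0.075,0,0,0,0,0,0.17],[0.075,0,0,0,0,0,0.17],[0.075,0,0,0,0,0,0.17],[0.075,0,0,0,0,0,0.17],[0.075,0,0,0,0,0,0.17],[0.075,0,0,0,0,0,0.17],[0.075,0,0,0,0,0,0.17]]]'

```text
time: 14.8
position: [0.4129, -0.1548, 0.2563]
ee_rot: [2.018, 2.407, 0.0]
ft_force: [-0.7, -0.5, -0.0]
opening: 0.075
gripper_force: 0.0
```

Request:
send_rows --deltas '[[[0.075,0,0,0,0,0,0.17],[0.075,0,0,0,0,0,0.17],[0.075,0,0,0,0,0,0.15],[0.075,0,0,0.02,0,0,0],[0.075,0,0,0.03,0,0,0],[0.075,0,0,0,0,0,0],[0.075,0,0,0,0,0,0],[0.075,0,0,0,0,0,0]]]'

```text
time: 15.8
position: [0.4138, -0.1552, 0.2077]
ee_rot: [2.535, 1.852, 0.002]
ft_force: [0.3, 0.4, -0.1]
opening: 0.0746
gripper_force: 0.0
```

```bash
python3 - <<'E'
from h import *
np.set_printoptions(precision=4,suppress=True)
s=state();print(s["position"],s["joints"].round(2))
w=vision.get_calibration("wrist");W=vision.capture("wrist");cv2.imwrite("pics/W9.png",W)
u0=proj(w,(.413,-.155,.02),True);print("pred",u0)
g=cv2.cvtColor(W,cv2.COLOR_BGR2GRAY)
x,y=int(u0[0]),int(u0[1]);print(g[y-34:y+35:4,x-34:x+35:4])
for th in(90,150):
    n,l,st,c=cv2.connectedComponentsWithStats((g>th).astype(np.uint8))
    for i in range(1,n):
        if st[i,4]>150 and np.hypot(*(c[i]-u0))<60:
            cn=max(cv2.findContours((l==i).astype(np.uint8),0,1)[0],key=len)[:,0]
            P=np.array([onz(ray(w,q,True),.02)[:2] for q in cn],np.float32)
            print(th,st[i],c[i],onz(ray(w,c[i],True),.02),cv2.minAreaRect(P))
goal([.413,-.155,.02],-.31)
E
```

```text
[ 0.4138 -0.1552  0.2077] [-0.42 -0.16  2.13  0.    1.16 -0.11]
pred (np.float64(257.075715345379), np.float64(171.7578123634644))
[[ 34  35  34  34  35  34  32  31  35 149 227 241 228  38  40  41  44  40]
 [ 32  37  32  33  31  35  35  35  39  27 210 237 237  55  41  41  42  45]
 [ 35  32  35  32  35  36  29  36  35  32 175 229 234  33  38  37  42  43]
 [ 31  33  35  33  35  48 178 179 179 169 162 142  74  35  37  38  41  39]
 [ 35  34  32  35  33 114 177 177 179 179 180 181 183  34  35  34  36  40]
 [ 36  32  36  79  55 218 210 199 194 189 173 160 173  36  37  36  43  40]
 [ 34  32  19 169 210 210 206 198 191 179 197 225 233  36  34  36  38  40]
 [ 31  33  18 211 229 231 229 218 216 213 212 207 170 214 206  34  38  37]
 [ 32  29  45 226 238 244 243 230 226 225 223 223 207 236 235  34  39  37]
 [ 33  31  83 215 219 226 229 224 224 224 223 223 205 243 246  37  36  36]
 [ 34  35  31 123 165 190 199 206 211 214 218 213 220 233 197  37  32  36]
 [ 32  36  32  36  84 164 170 173 168 172 174 155 196 206  96  36  34  35]
 [ 37  28  32  27  26  47  89  99 104 105 164 103  23  32  35  39  35
[... 207 characters left out ...]
20  37  35  32  38  38]
 [ 23  24  23  27  23  24  22  25  22  25  21  19  20  37  35  36  36  34]
 [ 34  31  36  28  22  24  20  20  23  22  27  22  23  33  35  36  33  37]]
90 [ 232  146   50   42 1536] [256.4023 167.3945] [ 0.4138 -0.1501  0.02  ] ((0.41439923644065857, -0.1497858166694641), (0.04361937940120697, 0.05444454401731491), 64.13817596435547)
150 [ 233  147   48   40 1351] [256.8386 166.7587] [ 0.4145 -0.1496  0.02  ] ((0.41469645500183105, -0.14980252087116241), (0.041861165314912796, 0.052801668643951416), 64.10697174072266)
t 15.85 pos [ 0.4138 -0.1551  0.2076] shift(tool) [-0.0001 -0.0012  0.1876] shift in goal axes [-0.0001 -0.0008  0.1876] rot(tool) [0.0024 0.0002 0.001 ]
```

```bash
python3 - <<'E'
from h import *
np.set_printoptions(precision=4,suppress=True)
w=vision.get_calibration("wrist");g=cv2.cvtColor(cv2.imread("pics/W9.png"),6)
E=[]
for c in(233,235,237,275,277,279,281):
    r=np.where(g[145:192,c]>120)[0]+145
    print(c,r.min(),r.max(),end="; ");E.append(onz(ray(w,(c,(r.min()+r.max())/2),True),.02))
E=np.array(E);print(E);d=E[-2]-E[1];print(np.arctan2(d[1],d[0]),np.linalg.norm(d),(E[-2]+E[1])/2)
E
```

```text
233 164 176; 235 158 177; 237 158 177; 275 163 182; 277 164 182; 279 164 180; 281 167 168; [[ 0.3883 -0.1449  0.02  ]
 [ 0.3913 -0.1429  0.02  ]
 [ 0.3934 -0.1436  0.02  ]
 [ 0.4315 -0.1618  0.02  ]
 [ 0.4335 -0.163   0.02  ]
 [ 0.4359 -0.1625  0.02  ]
 [ 0.4395 -0.1583  0.02  ]]
-0.413957896588193 0.04877835549329024 [ 0.4136 -0.1527  0.02  ]
```

Request:
send_rows --deltas '[[[0.075,0.002,0,0.02,0,0,0.12],[0.075,0,0,0.04,0,0,0],[0.075,0,0,0.04,0,0,0],[0.075,0,0,0.04,0,0,0],[0.075,0,0,0.03,0,0,0],[0.075,0,0,0.0175,0,0,0],[0.075,0,0,0,0,0,0],[0.045,0,0,0,0,0,0]]]' --newtons 12

```text
time: 16.85
position: [0.4146, -0.1533, 0.0198]
ee_rot: [2.642, 1.697, 0.002]
ft_force: [0.1, 0.7, 0.3]
opening: 0.0673
gripper_force: 0.0
```

Request:
send_rows --deltas '[[[0.04,0,0,0,0,0,0],[0.04,0,0,0,0,0,0],[0.04,0,0,0,0,0,0],[0.04,0,0,0,0,0,0],[0.04,0,0,-0.005,0,0,0],[0.04,0,0,-0.02,0,0,0],[0.04,0,0,-0.04,0,0,0],[0.04,0,0,-0.05,0,0,0]]]'

```text
time: 17.85
position: [0.4121, -0.1522, 0.1337]
ee_rot: [-2.641, -1.696, 0.003]
ft_force: [0.6, -1.0, -1.1]
opening: 0.052
gripper_force: 12.0
```

Request:
send_rows --deltas '[[[0.04,0,0,-0.05,0,0,0],[0.04,0,0,-0.055,0,0,0],[0.04,0,0,0,0,0,0],[0.04,0,0,0,0,0,0],[0.04,0,0,0,0,0,0],[0.04,0,0,0,0,0,0],[0.04,0,0,0,0,0,0],[0.04,0,0,0,0,0,0]]]'

```text
time: 18.85
position: [0.4134, -0.1528, 0.2383]
ee_rot: [-2.643, -1.697, 0.001]
ft_force: [-0.1, 0.5, -0.0]
opening: 0.0522
gripper_force: 12.0
```

```bash
python3 - <<'E'
from h import *
np.set_printoptions(precision=4,suppress=True)
goal([.62,-.003,.24],-.03)
t=vision.get_calibration("top");T=vision.capture("top");cv2.imwrite("pics/T10.png",T)
s=vision.get_calibration("side");S=vision.capture("side");cv2.imwrite("pics/S10.png",S)
# tray floor outline in top view (bright blob near predicted centre, joint 0)
H=np.array([.628,-.098]);ly=np.array([.03,1])
for r in(.045,.095,.15):
    p=[*(H+ly*r),.12+.0+(.08*(r-.095))]
    print(r,p,proj(t,p),proj(s,p))
g=cv2.cvtColor(T,6)
u=proj(t,[*(H+ly*.095),.13]);x,y=int(u[0]),int(u[1]);print(g[y-24:y+25:3,x-40:x+41:3])
E
```

```text
t 18.85 pos [ 0.4134 -0.1528  0.2383] shift(tool) [ 0.2222  0.1255 -0.0018] shift in goal axes [ 0.1559  0.202  -0.0017] rot(tool) [-0.0008 -0.0002 -0.399 ]
0.045 [np.float64(0.62935), np.float64(-0.053000000000000005), 0.11599999999999999] (np.float64(300.8803256128458), np.float64(149.34758446877456)) (np.float64(330.4329438862031), np.float64(183.22966368941564))
0.095 [np.float64(0.63085), np.float64(-0.0030000000000000027), 0.12] (np.float64(282.64856049183584), np.float64(148.38602338673184)) (np.float64(316.41720228082704), np.float64(174.33219540980573))
0.15 [np.float64(0.6325), np.float64(0.05199999999999999), 0.1244] (np.float64(262.4123465065889), np.float64(147.31874571575767)) (np.float64(302.1618439902801), np.float64(165.28261374828563))
[[ 20  19  22  22  20  23  24  18  25  22  20  21  23  23  21  22  24  19
   21  24  21  80 104 103 100 102 102]
 [ 45  27  19  18  20  21  21  19  18  23  20  22  19  20  22  22  20  21
   23  25  18  79 100 101 105 102 102]
 [105 130  98  20  19  15  16  19  20  22  23  19  20  24  19  24  22  17
   19  18  22  50  82  66  61  64  6
[... 885 characters left out ...]
  93  81 131 184 172]
 [ 38  37  38  36  37  41 252 206 215 215 215 205 209 204 202 205 211 203
  204 196 195 199 116  89 118 193 163]
 [ 33  36  37  36  39  38 252 206 216 215 212 211 209 208 206 205 201 200
  200 200 201 198 176  85  86  88  98]
 [ 37  39  36  38  37  46 232 210 211 215 213 211 210 206 205 197 203 203
  204 203 200 202 145  83  82  79 130]
 [ 33  40  39  40  35  51 212 215 190 112 112 111 111 110 106  95 108 105
  105 105 163 199  90  81  81  88 101]
 [ 39  34  36  37  34  56 219 213 190 100 100  99  94  96  97  95  96  97
   95  95 117 152 110  98  96 114 162]
 [240 209 220 227 223 233 203 210 189  99 100  95  96  97  97  94  96  92
   92  95 122 171 154  95  97 100 102]]
```

```bash
python3 - <<'E'
from h import *
np.set_printoptions(precision=4,suppress=True)
t=vision.get_calibration("top");T=cv2.imread("pics/T10.png");s=vision.get_calibration("side");S=cv2.imread("pics/S10.png")
def quad(I,u,th,R):
    g=cv2.cvtColor(I,6);x,y=map(int,u);sub=(g[y-R:y+R,x-R:x+R]>th).astype(np.uint8)
    sub=cv2.morphologyEx(sub,cv2.MORPH_OPEN,np.ones((4,4)))
    n,l,st,c=cv2.connectedComponentsWithStats(sub);i=l[R,R];print(st[i],c[i]+[x-R,y-R])
    cn=max(cv2.findContours((l==i).astype(np.uint8),0,1)[0],key=len);h=cv2.convexHull(cn)
    q=cv2.approxPolyDP(h,3,True)[:,0]+[x-R,y-R];print(q.tolist());return c[i]+[x-R,y-R]
a=quad(T,(284,149),244,28)
g=cv2.cvtColor(S,6);x,y=314,172;print(g[y-16:y+17:2,x-22:x+31:2])
for th in(200,235):b=quad(S,(312,170),th,30)
print(tri([ray(t,a),ray(s,b)]));print(onz(ray(t,a),.12),onz(ray(t,a),.13))
E
```

```text
[  8  21  37  14 461] [282.4859 148.3275]
[[300, 143], [300, 155], [264, 153], [265, 142]]
[[195 196 196 195 196 193 192 231  56  56  63  66  76  77  53 209 202 201
  221 215 170 128 141 141 130 126 125]
 [199 199 198 196 199 200 196 205 137  60  68  70  75  78 156 205 201 202
  200 199 209 217 213 141 124 124 125]
 [201 199 197 196 195 195 196 196 105  62  71  76  80  81 151 204 200 200
  196 197 197 196 201 236 185 119 119]
 [199 200 198 191 187 222 253 255  92  63  72  72  79  79 176 197 200 202
  196 197 197 194 197 196 197 222 212]
 [201 197 200 252 255 255 255 255  24  66  73  80  87  74 208 195 196 192
  197 198 194 196 194 196 198 198 193]
 [206 201 217 234 255 248 226 209 186  61  78  81  86  68 200 192 200 197
  195 192 194 196 196 197 196 199 200]
 [238 240 237 237 232 254 255 243 237  56  82  84  89 211 255 187 193 197
  197 205 191 195 197 197 197 197 198]
 [252 231 227 229 226 247 247 222 232 101  83  89  85 255 255 255 235 193
  195 205 194 197 193 191 197 195 195]
 [250 254 250 224 221 241 230 228 233 122  84  91  81 255 255 255 255 255
  211 201 217 237 246 212 197 1
[... 572 characters left out ...]

 [ 50 166 232 221 221 218 245 255 255 250 225 182 135 193 204 202 204 203
  198 194 220 255 249 218 193 190 237]
 [ 70  40 144 250 255 255 242 223 225 225 230 164 106 102 140 192 206 199
  199 189 202 180 178 241 214 174 253]
 [226 254 255 234 224 228 227 227 227 225 234 129 110 109 111 104 178 210
  200 202 201 187 177 237 230 222 192]]
[   0    0   60   60 2513] [316.0641 164.7282]
[[282, 140], [341, 140], [341, 199], [314, 199], [282, 162]]
[   0    0   60   60 3237] [312.7238 169.0955]
[[341, 140], [341, 199], [282, 199], [282, 140]]
(array([0.6239, 0.0006, 0.1355]), [np.float64(0.003145293773316382), np.float64(0.003145293773316432)])
[ 0.631  -0.0026  0.12  ] [ 0.6281 -0.0018  0.13  ]
```

```bash
python3 - <<'E'
from h import *
np.set_printoptions(precision=4,suppress=True)
t=vision.get_calibration("top");s=vision.get_calibration("side")
f=lambda u:ray(s,(np.array(u)+.5)*.3-.5+np.array([280,140]))
I=cv2.cvtColor(cv2.imread("pics/c8.png"),6)[:, :400]
print(I[60:150:6,50:206:8])
for c,d in(((62,83),(264,153)),((95,69),(264.5,142))):print(tri([f(c),ray(t,d)]))
for z in(.120,.126,.132):print(z,[((np.array(proj(s,(.6305+dx,.052,z)))-[280,140]+.5)/.3-.5).round() for dx in(-.02,.02)])
E
```

```text
[[198 197 200 198 198 202 192 197 198 199 200 200 205 206 204 212 219 203
  105 109]
 [199 197 201 198 196 193 195 196 197 198 199 203 205 206 206 205 200 183
  118 110]
 [202 199 190 197 209 255 255 196 196 199 199 203 200 205 200 201 203 187
  111 118]
 [199 193 255 255 255 255 255 255 192 199 199 195 200 198 201 202 204 202
  209 207]
 [201 202 255 255 255 255 255 255 255 217 197 200 200 199 199 199 201 199
  201 201]
 [198 198 193 255 255 255 255 255 255 255 234 190 200 203 202 200 198 199
  200 200]
 [198 199 201 162 251 255 255 255 255 255 255 247 198 202 203 209 199 199
  201 199]
 [198 197 201 201 178 245 255 255 255 255 255 255 255 208 198 209 200 200
  200 199]
 [255 233 193 201 199 193 246 255 255 255 255 255 255 255 210 200 251 223
  218 198]
 [224 252 252 187 198 201 198 212 255 255 255 255 255 255 255 253 207 205
  175 200]
 [225 219 233 255 212 200 204 201 202 255 255 255 255 231 203 201 206 206
  202 200]
 [223 226 223 222 249 227 190 201 203 174 255 255 255 207 207 204 204 205
  199 200]
 [224 224 225 225 219 246 253 199 203 208 168 250 255 204 207 209 192 214
  199 199]
 [224 223 222 223 223 222 222 242 203 206 207 191 255 211 195 183 198 199
  196 197]
 [236 226 224 224 217 232 250 255 241 208 206 203 202 178 193 226 255 226
  193 198]]
(array([0.6145, 0.048 , 0.1323]), [np.float64(1.168373399138151e-06), np.float64(1.1683733992450416e-06)])
(array([0.6446, 0.0458, 0.1374]), [np.float64(0.001434366636622497), np.float64(0.0014343666366239385)])
0.12 [array([54., 97.]), array([91., 85.])]
0.126 [array([54., 90.]), array([92., 78.])]
0.132 [array([55., 83.]), array([93., 71.])]
```

Request:
send_rows --deltas '[[[0.04,0.02,0.012,0,0,0,0],[0.04,0.03,0.017,0,0,0,0],[0.04,0.03,0.017,0,0,0,0],[0.04,0.03,0.017,0,0,0,0],[0.04,0.03,0.017,0,0,0,0],[0.04,0.03,0.017,0,0,0,0],[0.04,0.03,0.017,0,0,0,0],[0.04,0.0285,0.018,0,0,0,0]]]'

```text
time: 19.95
position: [0.6296, 0.0009, 0.2386]
ee_rot: [-2.643, -1.698, 0.0]
ft_force: [0.5, 0.7, -1.1]
opening: 0.052
gripper_force: 12.0
```

Request:
send_rows --deltas '[[[0.04,0,0,0,0,0,-0.13],[0.04,0,0,0,0,0,-0.13],[0.04,0,0,0,0,0,-0.14],[0.04,0,0,0.02,0,0,0],[0.04,0,0,0.02,0,0,0],[0.04,0,0,0,0,0,0],[0.04,0,0,0,0,0,0],[0.04,0,0,0,0,0,0]]]'

```text
time: 20.95
position: [0.6292, -0.0, 0.1995]
ee_rot: [2.253, 2.188, 0.001]
ft_force: [0.5, 0.7, -0.1]
opening: 0.0522
gripper_force: 12.0
```

```bash
python3 - <<'E'
from h import *
goal([.6285,.0,.142],-.03)
w=vision.get_calibration("wrist");W=vision.capture("wrist");cv2.imwrite("pics/W11.png",W)
g=cv2.cvtColor(W,6)
for p in((.6285,.045,.13),(.6085,.045,.13),(.6485,.045,.13),(.6285,0,.1275)):print(p,np.round(proj(w,p,True)))
u=proj(w,(.6285,.02,.129),True);x,y=map(int,u)
np.set_printoptions(linewidth=200);print(x,y);print(g[y-48:y+60:5,x-60:x+61:5])
E
```

```text
t 20.95 pos [ 0.6292 -0.      0.1995] shift(tool) [-0.     -0.0007  0.0575] shift in goal axes [-0.     -0.0007  0.0575] rot(tool) [0.0013 0.     0.0007]
(0.6285, 0.045, 0.13) [255. 146.]
(0.6085, 0.045, 0.13) [226. 147.]
(0.6485, 0.045, 0.13) [285. 145.]
(0.6285, 0, 0.1275) [257. 207.]
256 180
[[ 37  36  35  89 175 174 176 178 174 178 180 177 177 181 179 181 183 181 185 183 184 184 186  29  32]
 [ 37  30  34  59 110 175 176 176 211 214 213 217 213 213 213 214 212 209 209 211 183 183 184  56  32]
 [ 38  34  36  52 108 112 110 111 216 220 219 223 219 219 219 222 221 219 219 222 182 181 184  42  29]
 [ 37  32  33  41 107 111 108 112 216 220 218 223 219 219 219 221 221 219 218 220 181 183 184  39  34]
 [ 44  34  39  38 109 112 111 112 217 220 218 223 218 219 218 222 221 219 219 217 183 182 182  31  28]
 [ 38  37  41  39 108 109 110 109 217 220 218 222 219 218 218 221 222 219 220 214 182 181 182  24  27]
 [ 37  34  37  34 107 106 107 108 216 219 218 223 218 219 218 221 221 219 218 218 181 181 182  31  29]
 [ 41  34  38  32 107 109 107 107 217 219 217 222 217 217 218 221 221 218 219 212 1
[... 762 characters left out ...]
 106 106 106 143 147 146 148 144 145 144 147 144 145 145 174 175 173 163  32  29]
 [ 25  24  26  25 104 105 106 105 138 147 145 148 143 146 144 146 145 145 147 171 172 173 155  30  31]
 [ 25  37  42  38 105 104 105 105 136 147 144 148 144 145 145 146 147 144 147 173 172 173 146  29  32]
 [ 39  38  35  38 104 105 106 104 134 146 145 149 144 143 145 148 148 147 147 170 174 174 142  29  29]
 [ 34  33  34  40 104 106 107 105 132 147 146 150 144 146 146 148 147 146 148 171 171 171 131  32  32]
 [ 33  31  31  89 153 166 164 118 151 181 146 150 145 147 145 147 148 146 149 171 170 170  95  33  36]
 [ 34  33  88 160 183 183 181 176 180 184 190 189 187 188 187 187 186 179 156 134 142 142 141  54  35]]
```

Request:
send_rows --deltas '[[[0.04,0.003,0.0025,0.01,0,0,0],[0.04,0,0,0.015,0,0,0],[0.04,0,0,0.015,0,0,0],[0.04,0,0,0.008,0,0,0],[0.04,0,0,0.006,0,0,0],[0.04,0,0,0.004,0,0,0],[0.04,0,0,0,0,0,0],[0.04,0,0,0,0,0,0]]]'

```text
time: 22.0
position: [0.6316, 0.0029, 0.1412]
ee_rot: [2.253, 2.188, 0.001]
ft_force: [-0.0, 0.7, 0.1]
opening: 0.0516
gripper_force: 12.0
```

```bash
python3 - <<'E'
from h import *
s=state();print(s["position"],s["ft_force"].round(2),s["time"])
w=vision.get_calibration("wrist");W=vision.capture("wrist");cv2.imwrite("pics/W12.png",W);g=cv2.cvtColor(W,6)
np.set_printoptions(linewidth=200)
for y in(.02,.035):
    u=proj(w,(.6315,y,.129),True);r=g[int(u[1]),190:330];e=np.where(np.abs(np.diff(r.astype(int)))>25)[0]+190;print(u,e,[proj(w,(.6315+d,y,.129),True)[0].round(1) for d in(-.02,.02)])
c=g[60:200,258];print(np.where(np.abs(np.diff(c.astype(int)))>20)[0]+60,proj(w,(.633,.053,.131),True))
E
```

```text
[0.63157558 0.00291952 0.14121711] [-0.03  0.73  0.09] 22.0
(np.float64(257.5247012165343), np.float64(214.29190225460056)) [202 298 314 315] [np.float64(219.3), np.float64(295.8)]
(np.float64(256.6529104186042), np.float64(186.49537858606405)) [200 220 221 299 316 317] [np.float64(217.3), np.float64(296.1)]
[123 124 126 130 131 132 133 134 154] (np.float64(258.6237537962514), np.float64(151.70952651385304))
```

Request:
send_rows --deltas '[[[0.04,0,0.0015,0.002,0,0,0],[0.04,0,0,0,0,0,0],[0.056,0,0,0,0,0,0],[0.062,0,0,0,0,0,0],[0.07,0,0,0,0,0,0],[0.08,0,0,0,0,0,0],[0.08,0,0,0,0,0,0],[0.08,0,0,0,0,0,0]]]'

```text
time: 23.05
position: [0.6327, 0.0029, 0.1387]
ee_rot: [2.253, 2.189, -0.0]
ft_force: [-0.1, -0.2, -0.5]
opening: 0.0799
gripper_force: 0.0
```

Request:
send_rows --deltas '[[[0.08,0,0,0,0,0,0],[0.08,0,0,0,0,0,0],[0.08,0,0,0,0,0,0],[0.08,0,0,0,0,0,0],[0.08,0,0,0,0,0,0],[0.08,0,0,0,0,0,0],[0.08,0,0,0,0,0,0],[0.08,0,0,0,0,0,0]]]'

```text
time: 24.05
position: [0.6327, 0.0029, 0.1387]
ee_rot: [2.253, 2.189, 0.0]
ft_force: [0.7, 0.6, 0.1]
opening: 0.0801
gripper_force: 0.0
```

```bash
python3 - <<'E'
from h import *
W=vision.capture("wrist");cv2.imwrite("pics/W13.png",W);s=state();print(s["time"],s["opening"],s["position"])
w=vision.get_calibration("wrist");g=cv2.cvtColor(W,6);g0=cv2.cvtColor(cv2.imread("pics/W12.png"),6)
np.set_printoptions(linewidth=220)
for n,p in(("tray",(.633,.03,.1285)),("trough",(.63,.11,.03)),("vialpos",(.6316,.003,.14))):
    u=np.array(proj(w,p,True)).astype(int);print(n,u);print(g[max(u[1]-30,0):u[1]+31:6,u[0]-48:u[0]+49:6])
E
```

```text
24.1 0.07978791564024612 [0.63271852 0.00289329 0.13870234]
tray [257 197]
[[109 112 215 218 217 220 220 219 217 217 220 218 218 221 219 210 181]
 [108 110 214 218 216 220 220 219 217 217 220 219 218 220 219 188 181]
 [108 107 215 219 216 221 220 219 217 216 219 218 217 221 220 171 180]
 [106 107 215 219 216 219 219 219 217 216 220 218 216 221 220 182 181]
 [108 109 215 219 215 220 220 220 216 217 219 217 215 220 220 177 177]
 [106 108 216 219 216 220 219 218 216 217 219 218 216 220 220 178 176]
 [103 105 217 220 216 219 220 218 217 216 219 218 215 220 222 178 177]
 [105 105 216 220 215 219 221 218 217 217 220 218 215 219 221 177 175]
 [106 107 144 145 142 145 146 145 144 144 146 144 141 144 147 174 175]
 [104 105 143 147 143 146 146 144 143 143 145 144 142 143 146 175 175]
 [104 106 143 146 141 146 147 144 143 145 148 143 143 142 145 172 174]]
trough [251  63]
[[ 50  52  47  49  53  52  50  49  49  46  48  49  47  48  48  49  49]
 [ 49  50  51  48  48  51  48  51  49  52  50  53  49  47  47  46  50]
 [ 50  50  51 149 192 193 195 173 174 172 170 151 213 211  47  51  50]
 [ 51  49  53
[... 655 characters left out ...]
119 146 142 146 149 144 143 143 147 143 141 144 146 171 171]
 [104 104 111 146 145 144 149 144 143 143 146 144 142 146 147 171 172]
 [106 107 108 144 145 146 149 144 143 143 146 142 142 215 221 172 173]
 [105 105 104 145 146 145 149 216 217 217 221 217 215 216 221 173 174]
 [165 159 151 145 145 146 149 216 218 217 221 218 217 217 221 170 171]
 [171 169 171 144 147 145 148 215 218 217 222 218 216 217 219 169 169]
 [169 168 169 145 148 146 150 217 218 218 222 219 216 217 216 169 168]
 [169 161 113 148 147 145 149 217 219 218 222 217 218 217 216 171 171]
 [ 71  75  79  97 101 104 108 157 160 160 159 153 147 141 124  96  86]
 [ 70  90  83  85  87  74  70  70  83  88  89  88  87  87  84  88  89]]
```

Request:
send_rows --deltas '[[[0.08,0,0,-0.01,0,0,0],[0.08,0,0,-0.02,0,0,0],[0.08,0,0,-0.03,0,0,0],[0.08,0,0,-0.03,0,0,0],[0.08,0,0,-0.02,0,0,0],[0.08,0,0,0,0,0,0],[0.08,0,0,0,0,0,0],[0.08,0,0,0,0,0,0]]]'

```text
time: 25.1
position: [0.6318, 0.0029, 0.2469]
ee_rot: [-2.252, -2.187, 0.003]
ft_force: [-0.4, -1.0, 0.8]
opening: 0.0801
gripper_force: 0.0
```

```bash
python3 - <<'E'
from h import *
w=vision.get_calibration("wrist");g=cv2.cvtColor(vision.capture("wrist"),6)
u=proj(w,(.633,.03,.129),True);r=g[int(u[1]),190:330];print(np.where(np.abs(np.diff(r.astype(int)))>25)[0]+190,[proj(w,(.633+d,.03,.129),True)[0].round() for d in(-.02,.02)])
n,l,st,c=cv2.connectedComponentsWithStats((g>140).astype(np.uint8))
for i in range(1,n):
    p=onz(ray(w,c[i],True),.04)
    if 80<st[i,4]<4000 and abs(p[1]-.11)<.06 and abs(p[0]-.63)<.06: print(st[i],p.round(3))
print(workorder.sign_off())
E
```

```text
[215 216 235 236 282 301 302] [np.float64(236.0), np.float64(283.0)]
[233  66  45  19 757] [0.631 0.111 0.04 ]
the job is handed in; nothing more can be done
None
```

I handed the job in at about 25 s: the final wrist picture shows the vial in the catch trough and the tray empty and back up. I did not look at the counterweight again after hanging it, and take it to be still on the peg because the tray is up.

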